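# Feel along the rolled edge of the brass flap

### The arm

A 7-joint arm with a two-finger parallel gripper is mounted at the origin on the work surface. World frame = base frame: x ahead of the robot, y to its left, z up, the work surface at z = 0. Lengths are in mm, angles in rad, forces in N, time in s.
With the tool pointing down it reaches from about 400 to 900 mm from the base axis. Payload 5.5 kg.
Tool frame: the origin (TCP) lies between the finger pads; the fingertips stand 25 mm ahead of it and the grasp point (between the pads) lies 6 mm ahead of it (manip.tips_ahead is the distance from the TCP to the fingertips, in mm); x points along the fingers, y is the direction in which the jaws open and shut, and the axes are right-handed (so a half turn about x gives the same grasp; the last joint's range is limited). The gripper opens to 85 mm and grips with 20 to 120 N. Pads are 22 mm wide; open, the fingers measure 114 mm over their backs; the gripper's body (76 mm by 85 mm) begins 54 mm behind the grasp point. The pads swing forward as they close: fully open they stand 13 mm farther back than shut.
Start: joints at [1.369, 0.501, -0.427, 1.55, 0.221, 1.138, -0.21], TCP at [291.389, -581.026, 256.31] pointing down, gripper open.
Joint ranges: [-2.88, 2.88], [-0.31, 2.03], [-1.54, 1.56], [0.2, 2.42], [-1.41, 4.55], [0.19, 2.02], [-2.57, 2.57]. Speed limits (rad/s): [2.57, 2.57, 3.14, 3.14, 3.14, 3.14, 3.14].

### API

Orientations are given as a rotation vector (axis times angle).
In Python, from workcell import manip gives the robot as it stands.
- The arm moves only by the tool send_rows, never from a script. Its argument "plan" is a list of rows, each an object with "jaw": the finger opening in mm, from 0 to 85.4; "linear": the shift along the tool's x, y, z in mm, a list of three; "rot": the turn, a rotation vector about the tool's x, y, z in degrees, a list of three. A call has 1 to 8 rows; each row shifts and turns the commanded pose from where the row before left it, along the tool's axes as they then stand; what a row does not reach is not made up. A row lasts 1/12 s, in which the tool goes at most 41.7 mm and 7.16 degrees, less where a joint would pass 70% of its speed; a pose out of reach is approached as far as the arm can. A call is refused whole if a number of a shift passes 41.7 or a number of a turn 7.16, either way. A call with a gripper value outside its range is refused whole. The fingers move at their own pace and stop on an object; "force" is the grip in N (left out, the last holds). Time passes only in rows, so rows that do not move let the fingers close. It gives the time, the measured TCP pose, the force and the opening at its end, in the units of the state.
- manip.get_obs(): the state, without advancing time (a new reading comes with each control period).
- manip.read_camera(name): name is "scene" or "top" or "wrist"; returns a dict with "image" (384x512x3 uint8, red, green, blue), "K" (3x3 intrinsics, pixels), "R" (3x3) and "t" (3): a world point X has camera coordinates R X + t. Camera axes: x right, y down, z forward; pixel columns grow to the right and rows downward; lengths in mm; the calibration is good to about 2 mm. A picture is of the moment at which its call begins. There is no depth.
- manip.finish_job(): hands the job in, once; it reports no verdict.
Trained networks look in a picture, given as the dict that the camera call returned (one of the last four; its "shot" number tells which), for a name from the list of things; names that differ only in an ending like _2 or _b are one class to them, and where a whole thing is asked for, a point or a joint stands for the part that bears it (a point fixed in the world has none). Each returns a list of dicts, best first, with "conf" (0 to 1); they miss things now and then, are a little off and sometimes report something else, mostly with a low value. They report only what shows in the picture. A call takes as long as a camera call. They do not tell look-alikes from the thing itself.
- manip.outline_of(picture, thing): "mask" (384x512 bool, what is visible of it) and "rect" ([centre column, centre row, width, height] in pixels, round what is visible of it).
- manip.pinpoint(picture, thing): "location" ([row, column] in pixels: a listed point, or the origin of a listed thing).
The state is a dict: "time_s": time; "q": joint angles; "qvel": joint speeds; "effort": joint torques, N m; "eef_pos": TCP position; "ee_rot": TCP orientation; "force": force on the tool from outside, world axes, zero at the start; "wrist_torque": the same for the moment, N m; "finger_gap": finger opening in mm.
Only numpy, scipy, OpenCV 4.12 (cv2) and the standard library are available. Lean on these libraries where they do the work, as an engineer would, in place of code of your own. Each camera call takes 0.05 s, during which the arm holds its last target.

### The job

Check the bowed, rolled front edge of the sprung brass flap for burrs: keep the fingers shut and pointing down, and run the fingertips along the whole edge, starting at the end beside the copper cup and finishing at the end beside the ebony reed cap. Touch lightly, so that the flap gives a little under the fingertips all the way along but is never pushed down near its stop, then come away and let it spring back up. Leave the cup, the reed cap, the hammer and the steel square where they are.

Things in the scene. Friction and masses are not known exactly. Their poses are not given: they have to be found in the camera images.
- surround: Fixed oak surround of a shallow recess, 165 x 250 mm, carrying the brass flap. Origin on the counter under its middle (it spans x -80 to +85 mm); z up, y along the flap's hinge, -x its front. Front and side walls are 12 mm thick, 30 mm high; back wall (x 61 to 85) 42 mm. The flap is a 3 mm plate, 200 mm wide, level 46 mm above the counter, hinge at x = +60 mm.
- flap (a joint): Hinge angle of the brass flap, rad. 0: level, at rest, held up by a spring; grows as the front edge is pushed down, to the stop at 0.17. Under 1 N on the edge starts it moving; a 5 mm dip takes about 2 to 4 N, 10 mm about 3.5 to 6.5 N. The edge lies 105 mm (middle) to 75 mm (ends) from the hinge. It springs back when let go.
- edge0 (a point): Point on the crest of the flap's rolled free edge, 11 mm in from the edge's +y end (surround frame); goes down with the flap.
- edge1 (a point): Point on the crest of the flap's rolled free edge, 32 mm of arc on from edge0; goes down with the flap.
- edge2 (a point): Point on the crest of the flap's rolled free edge, 63 mm of arc on from edge0; goes down with the flap.
- edge3 (a point): Point on the crest of the flap's rolled free edge, the middle of the edge (surround x = -45, y = 0, z = 52 mm at rest). The edge is an 8 mm round bead, bowed forward: an arc of radius 181.7 mm about surround x = +136.7, y = 0 mm, from y = -100 to +100 mm; its ends are at x = -15 mm; goes down with the flap.
- edge4 (a point): Point on the crest of the flap's rolled free edge, 32 mm of arc past the middle towards -y; goes down with the flap.
- edge5 (a point): Point on the crest of the flap's rolled free edge, 63 mm of arc past the middle towards -y; goes down with the flap.
- edge6 (a point): Point on the crest of the flap's rolled free edge, 11 mm in from the edge's -y end; goes down with the flap.
- cup: Loose open copper cup, 66 mm wide at the mouth, 58 mm high, standing on the counter beside one end of the surround (which end varies). Origin: centre of its underside.
- cap: Loose ebony reed cap, a slim dark turned piece with a small knob on top, 38 mm wide, 70 mm high, standing beside the other end of the surround. Origin: centre of its underside.
- hammer: Loose boxwood-handled tack hammer, 220 mm long, lying on the counter behind the surround; handle to its -x. Origin: under its middle.
- square: Loose small steel square, 112 x 75 mm, 12 mm high, lying flat in front of the surround. Origin: on its underside, near its middle.
There are look-alikes about, which are no part of the job. What is shaped like the square but green is not meant. Several things have the shape of the cup; the one meant has the colours described above.

How it is judged:
By the outcome, as a careful person would: the job done as asked, in the order asked, and still so for the second after the job is handed in, with the robot touching nothing.
It also fails if it takes over 48 s, if anything falls off the work surface, if the arm or the gripper's body presses on something with over 40 N, if the wrist force passes 120 N, or if a joint passes its speed limit or range.

## Working session

There is one attempt and no reset: what is moved stays moved. The work goes in short steps, Python scripts to look and compute and a tool call to move; the robot and the scene stay as the last step left them, time stands still between calls to the robot, and variables do not carry over. Pictures are saved under pics/ and viewed, and the job is handed in when it is done.

Besides the shell and the picture viewer there is one more tool, called after ">>>" by a JSON object that holds its "api" and its "payload", one argument or row to a line. send_rows: Moves the arm, as the interface text tells. Its arguments: {"type":"object","properties":{"plan":{"type":"array"},"force":{"type":"number"}},"required":["plan"]}

```bash
ls; mkdir -p pics
python3 - <<'E'
from workcell import manip
import cv2, numpy as np, pickle
o=manip.get_obs(); print({k:np.round(v,3) for k,v in o.items()})
for n in ["scene","top"]:
    p=manip.read_camera(n); cv2.imwrite(f"pics/{n}0.png",cv2.resize(p["image"][:,:,::-1],(800,600)))
    pickle.dump(p,open(f"{n}0.pkl","wb"))
    print(n,p["K"],np.round(p["R"],4),p["t"],p["shot"])
    for th in ["surround","cup","cap","hammer","square"]+[f"edge{i}" for i in range(7)]:
        r=manip.pinpoint(p,th); print(th,[(np.round(a["location"],1).tolist(),round(a["conf"],2)) for a in r[:4]])
E
```

```text
pics
{'time_s': np.float64(0.0), 'q': array([ 1.369,  0.502, -0.427,  1.551,  0.221,  1.138, -0.21 ]), 'qvel': array([ 0.001, -0.002,  0.001, -0.001, -0.001,  0.002, -0.   ]), 'effort': array([ 0.0000e+00, -5.6953e+01, -5.8160e+00, -2.8095e+01,  1.1000e-02,
        1.2000e-02, -0.0000e+00]), 'eef_pos': array([ 291.038, -580.476,  255.235]), 'ee_rot': array([ 1.963,  0.467, -1.964]), 'force': array([-0.618, -0.248,  0.008]), 'wrist_torque': array([0.049, 0.009, 0.032]), 'finger_gap': np.float64(85.459)}
scene [[452.00988133   0.         247.75999259]
 [  0.         452.00988133 192.1808924 ]
 [  0.           0.           1.        ]] [[ 0.4049  0.9143 -0.0118]
 [ 0.6605 -0.3014 -0.6877]
 [-0.6323  0.2706 -0.7259]] [-259.54515481 -319.00708238 1346.43468798] 1
surround [([207.0, 216.1], 0.68), ([242.4, 226.2], 0.59)]
cup [([241.2, 335.7], 0.96)]
cap [([280.1, 134.9], 0.89)]
hammer [([304.3, 278.2], 0.86)]
square [([152.4, 199.3], 0.8), ([186.0, 199.9], 0.69)]
edge0 [([197.0, 256.9], 0.98), ([204.3, 229.1], 0.97), ([222.0, 192.4], 0.97), ([215.1, 202.7], 0.72)]
edge1 [([197.0, 256.9], 0
[... 1142 characters left out ...]
0], 0.93), ([202.6, 321.8], 0.88), ([205.5, 308.3], 0.85), ([210.0, 291.3], 0.81)]
edge1 [([203.5, 264.0], 0.93), ([202.6, 321.8], 0.88), ([205.5, 308.3], 0.85), ([210.0, 291.3], 0.81)]
edge2 [([203.5, 264.0], 0.93), ([202.6, 321.8], 0.88), ([205.5, 308.3], 0.85), ([210.0, 291.3], 0.81)]
edge3 [([203.5, 264.0], 0.93), ([202.6, 321.8], 0.88), ([205.5, 308.3], 0.85), ([210.0, 291.3], 0.81)]
edge4 [([203.5, 264.0], 0.93), ([202.6, 321.8], 0.88), ([205.5, 308.3], 0.85), ([210.0, 291.3], 0.81)]
edge5 [([203.5, 264.0], 0.93), ([202.6, 321.8], 0.88), ([205.5, 308.3], 0.85), ([210.0, 291.3], 0.81)]
edge6 [([203.5, 264.0], 0.93), ([202.6, 321.8], 0.88), ([205.5, 308.3], 0.85), ([210.0, 291.3], 0.81)]
```

View pics/scene0.png

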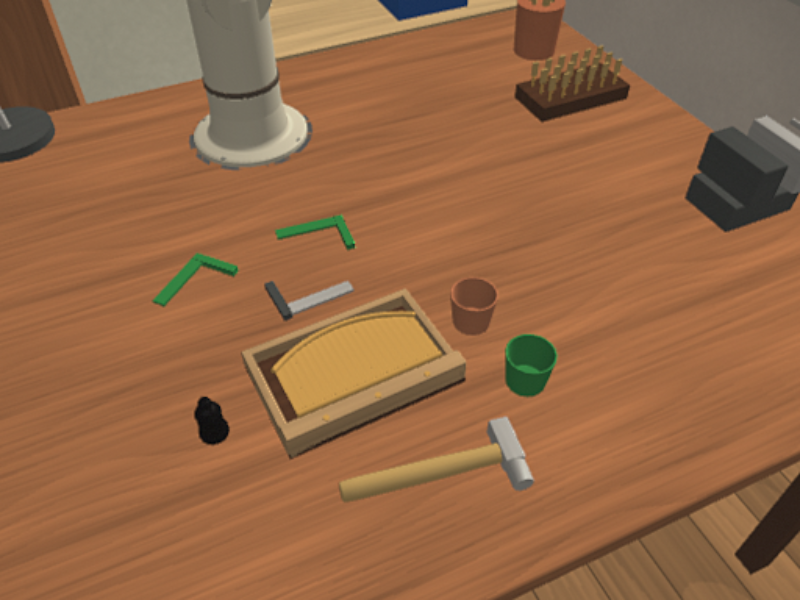

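View pics/top0.png

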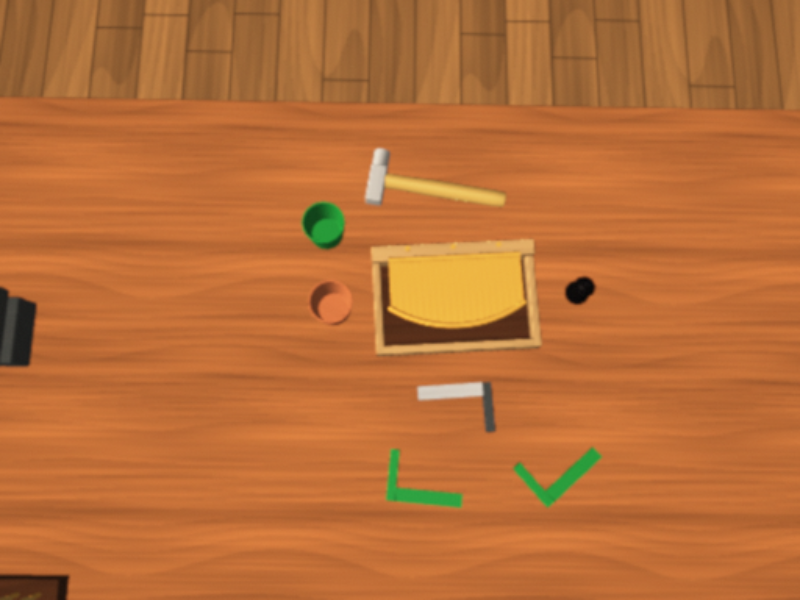

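The copper cup is at the surround's +y end (scene px 473,305; top 331,302 of 800×600). The reed cap is at the −y end (top 580,290), and the flap's bowed front faces the robot. So the pass goes from edge0 to edge6. Next I'll fit the surround pose.

```bash
cat > h.py <<'E'
import numpy as np, cv2
from scipy.optimize import least_squares
def proj(p,X):
    c=np.atleast_2d(X)@p["R"].T+p["t"]; u=c@p["K"].T
    return u[:,:2]/u[:,2:]
def toW(s,X):
    x,y,a=s; c,n=np.cos(a),np.sin(a)
    X=np.atleast_2d(X).astype(float)
    return np.c_[x+c*X[:,0]-n*X[:,1], y+n*X[:,0]+c*X[:,1], X[:,2]]
R=181.7
def edge(arc,z=52): # arc from middle, + towards +y
    t=np.asarray(arc)/R
    return np.c_[136.7-R*np.cos(t), R*np.sin(t), np.full(np.shape(t),z)]
E
cat > fit.py <<'E'
from h import *
from workcell import manip
import sys
ps={}
obs=[]
for n in ["scene","top"]:
    p=manip.read_camera(n); ps[n]=p
    ed=[a for a in manip.pinpoint(p,"edge3") if a["conf"]>.5]
    print(n,[(np.round(a["location"],1).tolist(),round(a["conf"],2)) for a in ed])
    m={}
    for th in ["surround","flap"]:
        r=manip.outline_of(p,th); print(th,[(np.round(a["rect"],1).tolist(),round(a["conf"],2)) for a in r])
        m[th]=r[0]["mask"]
    obs.append((p,ed,m))
Tend=np.arcsin(100/R)*R
print("halfarc",Tend)
arcs=np.array([Tend-11,Tend-11-32,Tend-11-63,0,-32,-63,-(Tend-11)])
print(arcs)
# silhouette of whole = convex hull of outer box
def sil(p,s):
    B=[[x,y,z] for x,zt in((-80,30),(61,42),(85,42)) for y in(-125,125) for z in(0,zt)]
    return cv2.convexHull(proj(p,toW(s,B)).astype(np.float32))
def res(s):
    r=[]
    for p,ed,m in obs:
        mm=(m["surround"]).astype(np.uint8)
        cs,_=cv2.findContours(mm,cv2.RETR_EXTERNAL,cv2.CHAIN_APPROX_NONE)
        c=max(cs,key=len)[:,0,:].astype(float)
        h=cv2.convexHull(c.astype(np.float32))
        hc=h[:,0,:]
        S=sil(p,s)
        # sample hull of mask
        pts=[]
        for a,b in zip(hc,np.roll(hc,-1,0)):
            k=int(np.hypot(*(b-a))//2)+1
            pts+= [a+(b-a)*i/k for i in range(k)]
        pts=pts
        d=np.array([cv2.pointPolygonTest(S,(float(q[0]),float(q[1])),True) for q in pts])
        r.append(d/np.sqrt(len(d))*3)
    return r
def full(s):
    r=res(s)
    e=proj_edge_res(s)
    return np.r_[r[0],r[1],e]
def proj_edge_res(s):
    out=[]
    for p,ed,m in obs:
        P=proj(p,toW(s,edge(np.linspace(-90,90,181))))
        for a in ed:
            q=np.array(a["location"])[::-1]; i=np.argmin(np.hypot(*(P-q).T)); i=min(max(i,1),179)
            t=P[i+1]-P[i-1]; t/=np.hypot(*t); d=P[i]-q; out.append((d[0]*t[1]-d[1]*t[0])*.7)
    return out
import itertools
best=None
s0=[620,-90,0.0]
f=lambda s: np.array([len(x) for x in [0]]) if 0 else 0
def padded(s): 
    return full(s)
sol=least_squares(padded,s0,loss="soft_l1",x_scale=[10,10,.1],diff_step=1e-4)
print("fit",sol.x,sol.cost)
s=sol.x
for x in obs: pass
r=res(s); print([np.sqrt(np.mean((x*np.sqrt(len(x))/3)**2)) for x in r]); print(np.round(proj_edge_res(s),2))
np.save("s.npy",s)
for (n,p),(_,ed,m) in zip(ps.items(),obs):
    im=p["image"][:,:,::-1].copy()
    k=4; x0,y0=(150,150) if n=="scene" else (200,130)
    im=cv2.resize(im[y0:y0+150,x0:x0+200],None,fx=k,fy=k,interpolation=cv2.INTER_CUBIC)
    f=lambda X:(((proj(p,toW(s,X))-[x0,y0])+.5)*k).astype(int)
    cv2.polylines(im,[f(edge(np.linspace(-Tend,Tend,50)))],0,(0,0,255),1)
    for q in f(edge(arcs)): cv2.circle(im,tuple(map(int,q)),3,(255,0,0),1)
    for P in ([[-80,-125,30],[-80,125,30],[61,125,30],[61,-125,30]],[[61,-125,42],[61,125,42],[85,125,42],[85,-125,42]],[[-80,-125,0],[-80,125,0],[85,125,0],[85,-125,0]]):
        cv2.polylines(im,[f(P)],1,(0,255,0),1)
    for a in ed:
        q=(np.array(a["location"])[::-1]-[x0,y0]+.5)*k; cv2.circle(im,tuple(map(int,q)),2,(255,0,255),-1)
    cv2.imwrite(f"pics/fit_{n}.png",im)
E
python3 fit.py
```

```text
scene [([213.8, 203.2], 0.95), ([207.1, 217.2], 0.87), ([230.3, 178.2], 0.86), ([204.4, 226.6], 0.69), ([201.9, 245.6], 0.65), ([196.2, 257.0], 0.64), ([221.3, 188.7], 0.64)]
surround [([227.2, 240.8, 143.9, 107.1], 0.59)]
flap []Traceback (most recent call last):
  File "fit.py", line 13, in <module>
    m[th]=r[0]["mask"]
          ~^^^
IndexError: list index out of range
```

```bash
sed -i 's/\["surround","flap"\]/["surround"]/; ' fit.py; python3 fit.py
```

```text
scene [([202.4, 229.7], 0.95), ([208.1, 218.6], 0.8), ([200.8, 243.0], 0.72), ([220.4, 191.8], 0.62), ([200.4, 258.3], 0.59), ([212.3, 203.4], 0.58), ([231.4, 179.7], 0.57)]
surround [([225.3, 241.9, 142.6, 102.0], 0.67)]
top [([207.9, 291.7], 0.92), ([197.8, 255.1], 0.88), ([206.2, 267.0], 0.86), ([208.7, 279.9], 0.77), ([206.8, 306.5], 0.67), ([194.7, 331.6], 0.63)]
surround [([292.7, 190.4, 109.4, 77.7], 0.92)]
halfarc 105.89342196755496
[ 94.89342197  62.89342197  31.89342197   0.         -32.
 -63.         -94.89342197]
fit [ 6.10920629e+02 -3.99403071e+01  6.31149248e-02] 6.311116993321689
[np.float64(0.4630371800695808), np.float64(0.5717522527149689)]
[-0.27  1.45  0.14  0.56  0.32 -0.04  0.93 -0.5   0.93 -1.57 -1.47 -0.92
  0.29]
```

View pics/fit_scene.png

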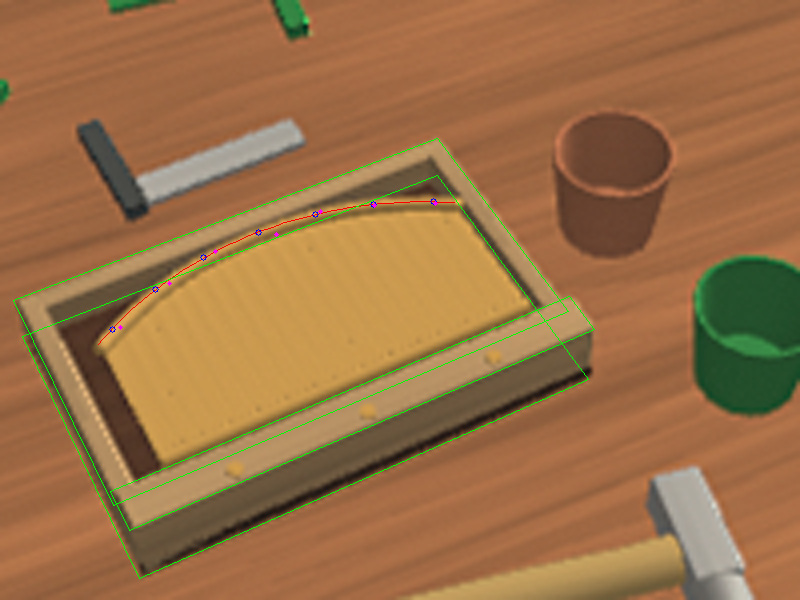

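View pics/fit_top.png

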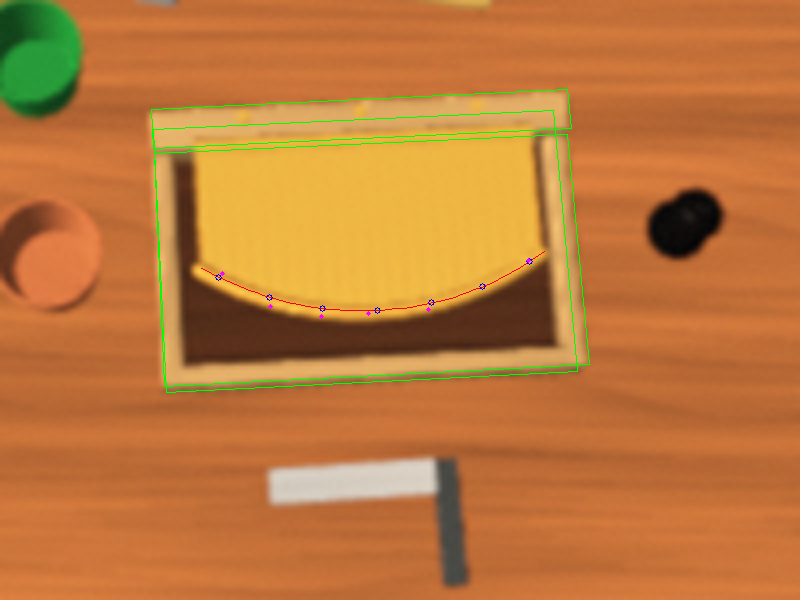

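```bash
cat > fit2.py <<'E'
from h import *
import pickle
ps={n:pickle.load(open(n+"0.pkl","rb")) for n in("scene","top")}
picks={"scene":[((15,300),(-80,-125,30)),((438,140),(-80,125,30)),((592,328),(85,125,42)),((131,529),(85,-125,42)),((571,297),(61,125,42)),((143,574),(85,-125,0))],
"top":[((165,384),(-80,125,30)),((150,108),(85,125,42)),((568,89),(85,-125,42)),((578,371),(-80,-125,30))]}
off={"scene":(150,150),"top":(200,130)}
def f(s,n):
    P=np.array([np.array(a)/4-.5+off[n] for a,b in picks[n]]); X=[b for a,b in picks[n]]
    return proj(ps[n],toW(s[:3],X))-P
s0=np.load("s.npy")
for names in (["scene"],["top"],["scene","top"]):
    sol=least_squares(lambda s:np.concatenate([f(s,n).ravel() for n in names]),s0,x_scale=[10,10,.1])
    print(names,np.round(sol.x,3),[np.round(f(sol.x,n),1).tolist() for n in names])
np.save("s.npy",sol.x)
s=sol.x
from scipy.spatial.transform import Rotation as Ro
from workcell import manip
o=manip.get_obs(); print(np.round(Ro.from_rotvec(o["ee_rot"]).as_matrix(),4),manip.tips_ahead)
T=102
for a in (T,94.9,62.9,31.9,0,-32,-63,-94.9,-T): print(a,np.round(toW(s,edge([a])),1))
E
python3 fit2.py
```

```text
['scene'] [ 6.10365e+02 -3.91080e+01  6.20000e-02] [[[-0.0, -0.2], [0.1, -0.6], [0.9, -0.0], [-0.2, 0.0], [-0.1, -0.4], [-0.6, 0.8]]]
['top'] [ 6.10671e+02 -3.80140e+01  5.10000e-02] [[[-1.3, 0.0], [0.0, -0.2], [-0.3, 0.9], [1.6, -0.8]]]
['scene', 'top'] [ 6.10485e+02 -3.86850e+01  5.70000e-02] [[[0.3, -0.5], [0.6, -0.5], [1.1, 0.2], [-0.3, -0.2], [0.1, -0.2], [-0.7, 0.6]], [[-0.8, 0.5], [0.1, 0.2], [-0.3, 0.7], [2.1, -1.1]]]
[[ 0.      0.4483 -0.8939]
 [-0.     -0.8939 -0.4483]
 [-1.      0.     -0.    ]] 25.0
102 [[587.9  56.9  52. ]]
94.9 [[584.6  50.6  52. ]]
62.9 [[572.8  20.9  52. ]]
31.9 [[566.5  -9.4  52. ]]
0 [[565.6 -41.3  52. ]]
-32 [[570.2 -72.9  52. ]]
-63 [[ 579.9 -102.3   52. ]]
-94.9 [[ 594.9 -130.4   52. ]]
-102 [[ 598.9 -136.2   52. ]]
```

>>> {"api": "send_rows", "payload": {
  "plan": [
    {"jaw":0,"linear":[0,0,0],"rot":[5.8,0,0]},
    {"jaw":0,"linear":[0,-10,-5],"rot":[5.8,0,0]},
    {"jaw":0,"linear":[0,-15,-8],"rot":[5.8,0,0]},
    {"jaw":0,"linear":[0,-20,-11],"rot":[5.9,0,0]},
    {"jaw":0,"linear":[0,-26,-14],"rot":[0,0,0]},
    {"jaw":0,"linear":[0,-26,-14],"rot":[0,0,0]},
    {"jaw":0,"linear":[0,-26,-14],"rot":[0,0,0]},
    {"jaw":0,"linear":[0,-26,-14],"rot":[0,0,0]}
  ],
  "force": 30
}}

```text
time_s: 2.47
eef_pos: [354.3, -423.5, 256.5]
ee_rot: [2.192, 0.063, -2.192]
force: [0.5, 0.2, 0.0]
finger_gap: -0.1
```

>>> {"api": "send_rows", "payload": {
  "plan": [
    {"jaw":0,"linear":[0,-26,-14],"rot":[0,0,0]},
    {"jaw":0,"linear":[0,-26,-14],"rot":[0,0,0]},
    {"jaw":0,"linear":[0,-26,-14],"rot":[0,0,0]},
    {"jaw":0,"linear":[0,-26,-14],"rot":[0,0,0]},
    {"jaw":0,"linear":[0,-26,-14],"rot":[0,0,0]},
    {"jaw":0,"linear":[0,-26,-14],"rot":[0,0,0]},
    {"jaw":0,"linear":[0,-26,-14],"rot":[0,0,0]},
    {"jaw":0,"linear":[0,-26,-14],"rot":[0,0,0]}
  ]
}}

```text
time_s: 3.13
eef_pos: [454.1, -209.3, 256.6]
ee_rot: [2.192, 0.063, -2.191]
force: [0.7, 0.4, -0.4]
finger_gap: -0.3
```

```bash
cat > st.py <<'E'
from h import *
from workcell import manip
from scipy.spatial.transform import Rotation as Ro
o=manip.get_obs(); M=Ro.from_rotvec(o["ee_rot"]).as_matrix()
print("t",round(float(o["time_s"]),2),"pos",np.round(o["eef_pos"],1),"F",np.round(o["force"],2),"T",np.round(o["wrist_torque"],3),"gap",round(float(o["finger_gap"]),1),"q",np.round(o["q"],2))
print(np.round(M,3).tolist())
E
python3 st.py
```

```text
t 3.13 pos [ 454.1 -209.3  256.6] F [ 0.65  0.38 -0.41] T [ 0.017 -0.063 -0.001] gap -0.3 q [ 0.86  0.24 -0.55  1.92  0.15  1.02 -1.27]
[[0.001, 0.058, -0.998], [-0.001, -0.998, -0.058], [-1.0, 0.001, -0.0]]
```

>>> {"api": "send_rows", "payload": {
  "plan": [
    {"jaw":0,"linear":[0,-27,-19],"rot":[0,0,0]},
    {"jaw":0,"linear":[0,-27,-19],"rot":[0,0,0]},
    {"jaw":0,"linear":[0,-27,-19],"rot":[0,0,0]},
    {"jaw":0,"linear":[0,-27,-19],"rot":[0,0,0]},
    {"jaw":0,"linear":[0,-27,-19],"rot":[0,0,0]},
    {"jaw":0,"linear":[0,-20,-15],"rot":[0,0,0]},
    {"jaw":0,"linear":[0,0,0],"rot":[0,0,0]},
    {"jaw":0,"linear":[0,0,0],"rot":[0,0,0]}
  ]
}}

```text
time_s: 3.8
eef_pos: [554.9, -47.3, 256.4]
ee_rot: [2.191, 0.069, -2.19]
force: [0.5, -0.5, -0.9]
finger_gap: -0.2
```

```bash
cat > wr.py <<'E'
from h import *
from workcell import manip
import sys,pickle
tag=sys.argv[1]
s=np.load("s.npy"); T=105.9
p=manip.read_camera("wrist"); pickle.dump(p,open(f"w_{tag}.pkl","wb"))
print(np.round(p["K"],1).tolist(),"campos",np.round(-p["R"].T@p["t"],1))
k=1.5; im=cv2.resize(p["image"][:,:,::-1],None,fx=k,fy=k,interpolation=cv2.INTER_CUBIC)
f=lambda X:((proj(p,toW(s,X))+.5)*k).astype(int)
cv2.polylines(im,[f(edge(np.linspace(-T,T,50)))],0,(0,0,255),1)
for P in ([[-80,-125,30],[-80,125,30],[61,125,30],[61,-125,30]],[[61,-125,42],[61,125,42],[85,125,42],[85,-125,42]]):
    cv2.polylines(im,[f(P)],1,(0,255,0),1)
cv2.imwrite(f"pics/w_{tag}.png",im)
E
python3 st.py; python3 wr.py a
```

```text
t 3.8 pos [554.9 -47.3 256.4] F [ 0.49 -0.45 -0.95] T [-0.     0.007  0.007] gap -0.2 q [ 0.54  0.36 -0.62  1.78  0.24  1.07 -1.68]
[[0.0, 0.062, -0.998], [0.001, -0.998, -0.062], [-1.0, -0.001, -0.0]]
[[305.6, 0.0, 254.9], [0.0, 305.6, 189.9], [0.0, 0.0, 1.0]] campos [630.  -43.6 374.2]
```

View pics/w_a.png

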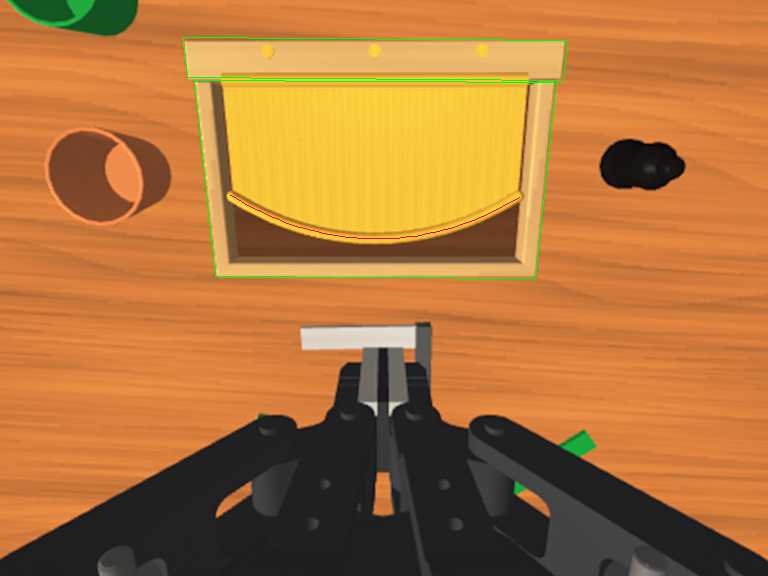

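The wrist view confirms the fit: the drawn corners and bead arc (231,193 → 375,238 → 520,195) lie on the real ones to about 1–2 mm. Moving above the cup-side end.

>>> {"api": "send_rows", "payload": {
  "plan": [
    {"jaw":0,"linear":[0,-26,-10],"rot":[0,0,0]},
    {"jaw":0,"linear":[0,-26,-10],"rot":[0,0,0]},
    {"jaw":0,"linear":[0,-26,-10],"rot":[0,0,0]},
    {"jaw":0,"linear":[20,-24,-9.5],"rot":[0,0,0]},
    {"jaw":0,"linear":[35,0,0],"rot":[0,0,0]},
    {"jaw":0,"linear":[35,0,0],"rot":[0,0,0]},
    {"jaw":0,"linear":[35,0,0],"rot":[0,0,0]},
    {"jaw":0,"linear":[25,0,0],"rot":[0,0,0]}
  ]
}}

```text
time_s: 4.52
eef_pos: [586.2, 52.0, 103.3]
ee_rot: [2.189, 0.059, -2.196]
force: [0.6, -1.2, 0.3]
finger_gap: 0.2
```

>>> {"api": "send_rows", "payload": {
  "plan": [
    {"jaw":0,"linear":[10,0,0],"rot":[0,0,0]},
    {"jaw":0,"linear":[0,0,0],"rot":[0,0,0]},
    {"jaw":0,"linear":[0,0,0],"rot":[0,0,0]},
    {"jaw":0,"linear":[0,0,0],"rot":[0,0,0]}
  ]
}}

```text
time_s: 4.85
eef_pos: [589.4, 54.3, 98.3]
ee_rot: [2.196, 0.063, -2.189]
force: [-0.1, 0.5, -0.1]
finger_gap: -0.4
```

```bash
python3 st.py; python3 wr.py b
```

```text
t 4.85 pos [589.4  54.3  98.3] F [-0.14  0.48 -0.12] T [0.031 0.001 0.007] gap -0.4 q [ 0.27  0.63 -0.54  1.81  0.43  0.82 -2.  ]
[[0.003, 0.057, -0.998], [0.0, -0.998, -0.057], [-1.0, 0.0, -0.003]]
[[305.6, 0.0, 254.9], [0.0, 305.6, 189.9], [0.0, 0.0, 1.0]] campos [664.1  57.9 216.4]
```

View pics/w_b.png

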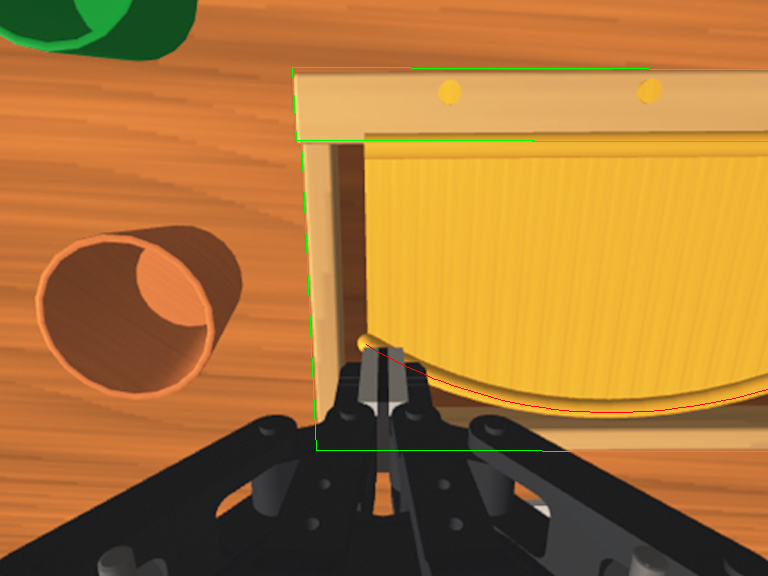

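>>> {"api": "send_rows", "payload": {
  "plan": [
    {"jaw":0,"linear":[6,-2.6,1.2],"rot":[0,0,0]},
    {"jaw":0,"linear":[6,0,0],"rot":[0,0,0]},
    {"jaw":0,"linear":[4,0,0],"rot":[0,0,0]},
    {"jaw":0,"linear":[2,0,0],"rot":[0,0,0]},
    {"jaw":0,"linear":[0,0,0],"rot":[0,0,0]},
    {"jaw":0,"linear":[0,0,0],"rot":[0,0,0]}
  ]
}}

```text
time_s: 5.4
eef_pos: [586.4, 57.2, 78.1]
ee_rot: [2.191, 0.064, -2.192]
force: [-0.6, -1.0, -0.4]
finger_gap: 0.0
```

```bash
python3 st.py; sleep 0
```

```text
t 5.4 pos [586.4  57.2  78.1] F [-0.61 -1.05 -0.42] T [0.002 0.016 0.012] gap 0.0 q [ 0.26  0.65 -0.53  1.82  0.45  0.79 -2.02]
[[-0.0, 0.058, -0.998], [0.0, -0.998, -0.058], [-1.0, -0.0, 0.0]]
```

>>> {"api": "send_rows", "payload": {
  "plan": [
    {"jaw":0,"linear":[1,0,0],"rot":[0,0,0]},
    {"jaw":0,"linear":[1,0,0],"rot":[0,0,0]},
    {"jaw":0,"linear":[1,0,0],"rot":[0,0,0]},
    {"jaw":0,"linear":[0,0,0],"rot":[0,0,0]}
  ]
}}

```text
time_s: 5.73
eef_pos: [586.7, 57.3, 75.4]
ee_rot: [2.192, 0.064, -2.191]
force: [-0.1, -0.5, 1.2]
finger_gap: 0.2
```

>>> {"api": "send_rows", "payload": {
  "plan": [
    {"jaw":0,"linear":[1,0,0],"rot":[0,0,0]},
    {"jaw":0,"linear":[1,0,0],"rot":[0,0,0]},
    {"jaw":0,"linear":[0,0,0],"rot":[0,0,0]}
  ]
}}

```text
time_s: 5.98
eef_pos: [586.6, 57.3, 73.3]
ee_rot: [2.192, 0.064, -2.192]
force: [-0.1, 0.1, 2.8]
finger_gap: 0.2
```

>>> {"api": "send_rows", "payload": {
  "plan": [
    {"jaw":0,"linear":[0,0,0],"rot":[0,0,0]}
  ]
}}

```text
time_s: 6.07
eef_pos: [586.6, 57.2, 73.4]
ee_rot: [2.192, 0.064, -2.192]
force: [-0.1, 1.0, 2.6]
finger_gap: -0.2
```

```bash
python3 st.py; python3 wr.py c
```

```text
t 6.07 pos [586.6  57.2  73.4] F [-0.08  1.03  2.6 ] T [ 0.057  0.15  -0.009] gap -0.2 q [ 0.25  0.66 -0.53  1.83  0.45  0.78 -2.02]
[[0.0, 0.058, -0.998], [0.0, -0.998, -0.058], [-1.0, -0.0, -0.0]]
[[305.6, 0.0, 254.9], [0.0, 305.6, 189.9], [0.0, 0.0, 1.0]] campos [661.7  60.9 191.3]
```

View pics/w_c.png

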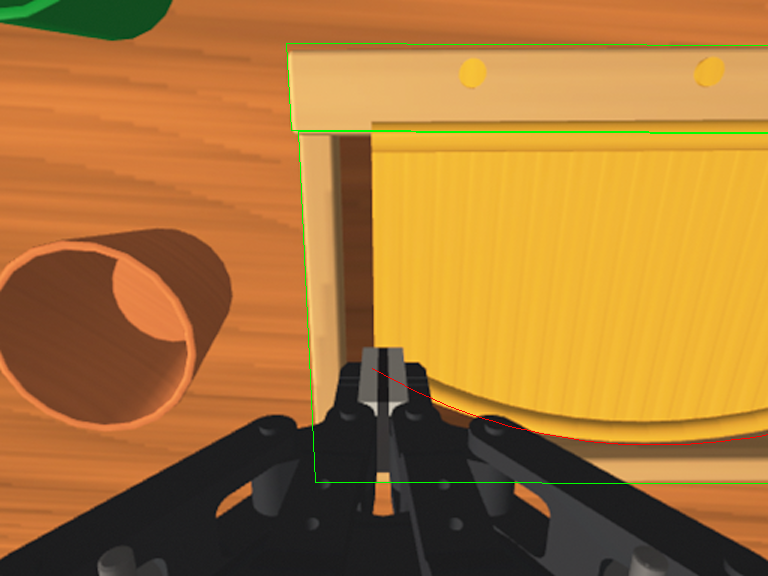

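Contact is light: 2.6 N, with the tips about 3.6 mm below the rest crest. Working out the sweep in tool axes.

```bash
cat > plan.py <<'E'
from h import *
from workcell import manip
from scipy.spatial.transform import Rotation as Ro
import sys
s=np.load("s.npy"); o=manip.get_obs(); M=Ro.from_rotvec(o["ee_rot"]).as_matrix()
tip=o["eef_pos"]+25*M[:,0]
c,n=np.cos(s[2]),np.sin(s[2]); d=tip-[s[0],s[1],0]
loc=np.array([c*d[0]+n*d[1],-n*d[0]+c*d[1],d[2]])
th=np.arctan2(loc[1],136.7-loc[0]); arc=th*R; rad=np.hypot(loc[1],136.7-loc[0])-R
print("t",round(float(o["time_s"]),2),"arc",round(arc,1),"radial",round(rad,1),"dip",round(52-tip[2],2),"angle",round((52-tip[2])/(60-loc[0]),3),"F",np.round(o["force"],1),"T",np.round(o["wrist_torque"],3),"Mx",np.round(M[:,0],3))
st=float(sys.argv[1]) if len(sys.argv)>1 else 4
A=0.058
prev=tip
P=[]
for i in range(1,25):
    a=max(arc-st*i,-103)
    x=edge([a])[0]; w=toW(s,x)[0]; w[2]=52-A*(60-x[0]); P.append(w)
P=np.array(P)
# blend in radial/depth error over first 4
e=P[0]-(toW(s,edge([arc]))[0]*[1,1,0]+[0,0,52-A*(60-edge([arc])[0,0])]); 
base=toW(s,edge([arc]))[0]; base[2]=52-A*(60-edge([arc])[0,0]); err=tip-base
for i in range(24): P[i]+=err*max(0,1-(i+1)/6)
D=np.diff(np.vstack([tip,P]),axis=0)@M
for i,r in enumerate(D): print(i,np.round(r,1).tolist(), "arc",round(max(arc-st*(i+1),-103),1))
E
python3 plan.py
```

```text
t 6.12 arc 101.7 radial 1.3 dip 3.56 angle 0.046 F [-0.4 -0.   2.7] T [ 0.021  0.125 -0.016] Mx [ 0.  0. -1.]
0 [0.3, 3.5, 1.9] arc 97.7
1 [0.3, 3.6, 1.8] arc 93.7
2 [0.3, 3.6, 1.8] arc 89.7
3 [0.3, 3.7, 1.7] arc 85.7
4 [0.3, 3.7, 1.6] arc 81.7
5 [0.3, 3.7, 1.5] arc 77.7
6 [0.1, 3.7, 1.6] arc 73.7
7 [0.1, 3.7, 1.5] arc 69.7
8 [0.1, 3.7, 1.5] arc 65.7
9 [0.1, 3.8, 1.4] arc 61.7
10 [0.1, 3.8, 1.3] arc 57.7
11 [0.1, 3.8, 1.2] arc 53.7
12 [0.1, 3.8, 1.1] arc 49.7
13 [0.1, 3.9, 1.0] arc 45.7
14 [0.1, 3.9, 1.0] arc 41.7
15 [0.0, 3.9, 0.9] arc 37.7
16 [0.0, 3.9, 0.8] arc 33.7
17 [0.0, 3.9, 0.7] arc 29.7
18 [0.0, 4.0, 0.6] arc 25.7
19 [0.0, 4.0, 0.5] arc 21.7
20 [0.0, 4.0, 0.4] arc 17.7
21 [0.0, 4.0, 0.3] arc 13.7
22 [0.0, 4.0, 0.3] arc 9.7
23 [0.0, 4.0, 0.2] arc 5.7
```

>>> {"api": "send_rows", "payload": {
  "plan": [
    {"jaw":0,"linear":[0.3,3.5,1.9],"rot":[0,0,0]},
    {"jaw":0,"linear":[0.3,3.6,1.8],"rot":[0,0,0]},
    {"jaw":0,"linear":[0.3,3.6,1.8],"rot":[0,0,0]},
    {"jaw":0,"linear":[0.3,3.7,1.7],"rot":[0,0,0]},
    {"jaw":0,"linear":[0.2,3.7,1.6],"rot":[0,0,0]},
    {"jaw":0,"linear":[0.1,3.7,1.6],"rot":[0,0,0]}
  ]
}}

```text
time_s: 6.62
eef_pos: [577.3, 34.3, 71.8]
ee_rot: [2.192, 0.064, -2.192]
force: [0.3, 1.8, 2.9]
finger_gap: -0.0
```

```bash
python3 plan.py
```

```text
t 6.62 arc 77.1 radial 0.0 dip 5.17 angle 0.058 F [0.3 1.8 2.9] T [ 0.421 -0.113  0.002] Mx [ 0.  0. -1.]
0 [0.1, 3.7, 1.6] arc 73.1
1 [0.1, 3.7, 1.5] arc 69.1
2 [0.1, 3.7, 1.4] arc 65.1
3 [0.1, 3.8, 1.4] arc 61.1
4 [0.1, 3.8, 1.3] arc 57.1
5 [0.1, 3.8, 1.2] arc 53.1
6 [0.1, 3.8, 1.1] arc 49.1
7 [0.1, 3.9, 1.0] arc 45.1
8 [0.1, 3.9, 0.9] arc 41.1
9 [0.0, 3.9, 0.9] arc 37.1
10 [0.0, 3.9, 0.8] arc 33.1
11 [0.0, 3.9, 0.7] arc 29.1
12 [0.0, 4.0, 0.6] arc 25.1
13 [0.0, 4.0, 0.5] arc 21.1
14 [0.0, 4.0, 0.4] arc 17.1
15 [0.0, 4.0, 0.3] arc 13.1
16 [0.0, 4.0, 0.2] arc 9.1
17 [0.0, 4.0, 0.2] arc 5.1
18 [0.0, 4.0, 0.1] arc 1.1
19 [-0.0, 4.0, -0.0] arc -2.9
20 [-0.0, 4.0, -0.1] arc -6.9
21 [-0.0, 4.0, -0.2] arc -10.9
22 [-0.0, 4.0, -0.3] arc -14.9
23 [-0.0, 4.0, -0.4] arc -18.9
```

Tracking well. Continuing along the edge.

>>> {"api": "send_rows", "payload": {
  "plan": [
    {"jaw":0,"linear":[0.1,3.7,1.6],"rot":[0,0,0]},
    {"jaw":0,"linear":[0.1,3.7,1.5],"rot":[0,0,0]},
    {"jaw":0,"linear":[0.1,3.7,1.4],"rot":[0,0,0]},
    {"jaw":0,"linear":[0.1,3.8,1.4],"rot":[0,0,0]},
    {"jaw":0,"linear":[0.1,3.8,1.3],"rot":[0,0,0]},
    {"jaw":0,"linear":[0.1,3.8,1.2],"rot":[0,0,0]},
    {"jaw":0,"linear":[0.1,3.8,1.1],"rot":[0,0,0]},
    {"jaw":0,"linear":[0.1,3.9,1.0],"rot":[0,0,0]}
  ]
}}

```text
time_s: 7.28
eef_pos: [568.5, 3.7, 71.0]
ee_rot: [2.192, 0.064, -2.192]
force: [0.2, 1.5, 2.4]
finger_gap: -0.1
```

```bash
python3 plan.py
```

```text
t 7.28 arc 45.1 radial 0.1 dip 6.05 angle 0.061 F [0.2 1.5 2.4] T [ 0.387 -0.061  0.047] Mx [-0.  0. -1.]
0 [0.0, 3.9, 0.9] arc 41.1
1 [0.0, 3.9, 0.8] arc 37.1
2 [-0.0, 3.9, 0.8] arc 33.1
3 [-0.0, 3.9, 0.7] arc 29.1
4 [-0.0, 4.0, 0.6] arc 25.1
5 [-0.0, 4.0, 0.5] arc 21.1
6 [0.0, 4.0, 0.4] arc 17.1
7 [0.0, 4.0, 0.3] arc 13.1
8 [0.0, 4.0, 0.2] arc 9.1
9 [0.0, 4.0, 0.2] arc 5.1
10 [0.0, 4.0, 0.1] arc 1.1
11 [-0.0, 4.0, -0.0] arc -2.9
12 [-0.0, 4.0, -0.1] arc -6.9
13 [-0.0, 4.0, -0.2] arc -10.9
14 [-0.0, 4.0, -0.3] arc -14.9
15 [-0.0, 4.0, -0.4] arc -18.9
16 [-0.0, 4.0, -0.5] arc -22.9
17 [-0.0, 4.0, -0.5] arc -26.9
18 [-0.0, 4.0, -0.6] arc -30.9
19 [-0.0, 3.9, -0.7] arc -34.9
20 [-0.0, 3.9, -0.8] arc -38.9
21 [-0.1, 3.9, -0.9] arc -42.9
22 [-0.1, 3.9, -1.0] arc -46.9
23 [-0.1, 3.9, -1.1] arc -50.9
```

>>> {"api": "send_rows", "payload": {
  "plan": [
    {"jaw":0,"linear":[0,3.9,0.9],"rot":[0,0,0]},
    {"jaw":0,"linear":[0,3.9,0.8],"rot":[0,0,0]},
    {"jaw":0,"linear":[0,3.9,0.8],"rot":[0,0,0]},
    {"jaw":0,"linear":[0,3.9,0.7],"rot":[0,0,0]},
    {"jaw":0,"linear":[0,4.0,0.6],"rot":[0,0,0]},
    {"jaw":0,"linear":[0,4.0,0.5],"rot":[0,0,0]},
    {"jaw":0,"linear":[0,4.0,0.4],"rot":[0,0,0]},
    {"jaw":0,"linear":[0,4.0,0.3],"rot":[0,0,0]}
  ]
}}

```text
time_s: 7.95
eef_pos: [565.4, -28.2, 71.0]
ee_rot: [2.192, 0.064, -2.192]
force: [-1.0, 1.1, 3.2]
finger_gap: -0.1
```

```bash
python3 plan.py
```

```text
t 7.95 arc 13.1 radial -0.1 dip 6.03 angle 0.058 F [-1.   1.1  3.2] T [ 0.438 -0.061 -0.033] Mx [-0. -0. -1.]
0 [0.0, 4.0, 0.3] arc 9.1
1 [0.0, 4.0, 0.2] arc 5.1
2 [0.0, 4.0, 0.1] arc 1.1
3 [0.0, 4.0, 0.0] arc -2.9
4 [0.0, 4.0, -0.1] arc -6.9
5 [-0.0, 4.0, -0.2] arc -10.9
6 [-0.0, 4.0, -0.3] arc -14.9
7 [-0.0, 4.0, -0.4] arc -18.9
8 [-0.0, 4.0, -0.5] arc -22.9
9 [-0.0, 4.0, -0.5] arc -26.9
10 [-0.0, 3.9, -0.6] arc -30.9
11 [-0.0, 3.9, -0.7] arc -34.9
12 [-0.0, 3.9, -0.8] arc -38.9
13 [-0.1, 3.9, -0.9] arc -42.9
14 [-0.1, 3.9, -1.0] arc -46.9
15 [-0.1, 3.9, -1.1] arc -50.9
16 [-0.1, 3.8, -1.1] arc -54.9
17 [-0.1, 3.8, -1.2] arc -58.9
18 [-0.1, 3.8, -1.3] arc -62.9
19 [-0.1, 3.7, -1.4] arc -66.9
20 [-0.1, 3.7, -1.5] arc -70.9
21 [-0.1, 3.7, -1.6] arc -74.9
22 [-0.1, 3.6, -1.6] arc -78.9
23 [-0.1, 3.6, -1.7] arc -82.9
```

>>> {"api": "send_rows", "payload": {
  "plan": [
    {"jaw":0,"linear":[0,4.0,0.3],"rot":[0,0,0]},
    {"jaw":0,"linear":[0,4.0,0.2],"rot":[0,0,0]},
    {"jaw":0,"linear":[0,4.0,0.1],"rot":[0,0,0]},
    {"jaw":0,"linear":[0,4.0,0],"rot":[0,0,0]},
    {"jaw":0,"linear":[0,4.0,-0.1],"rot":[0,0,0]},
    {"jaw":0,"linear":[0,4.0,-0.2],"rot":[0,0,0]},
    {"jaw":0,"linear":[0,4.0,-0.3],"rot":[0,0,0]},
    {"jaw":0,"linear":[0,4.0,-0.4],"rot":[0,0,0]}
  ]
}}

```text
time_s: 8.62
eef_pos: [567.8, -60.1, 71.0]
ee_rot: [2.192, 0.064, -2.192]
force: [1.0, 1.0, 2.6]
finger_gap: -0.2
```

```bash
python3 plan.py
```

```text
t 8.62 arc -19.0 radial -0.1 dip 6.01 angle 0.058 F [1.  1.  2.6] T [0.42  0.054 0.031] Mx [-0.  0. -1.]
0 [-0.0, 4.0, -0.4] arc -23.0
1 [-0.0, 4.0, -0.5] arc -27.0
2 [-0.0, 4.0, -0.6] arc -31.0
3 [-0.0, 3.9, -0.7] arc -35.0
4 [-0.0, 3.9, -0.8] arc -39.0
5 [-0.0, 3.9, -0.9] arc -43.0
6 [-0.1, 3.9, -1.0] arc -47.0
7 [-0.1, 3.9, -1.1] arc -51.0
8 [-0.1, 3.8, -1.1] arc -55.0
9 [-0.1, 3.8, -1.2] arc -59.0
10 [-0.1, 3.8, -1.3] arc -63.0
11 [-0.1, 3.7, -1.4] arc -67.0
12 [-0.1, 3.7, -1.5] arc -71.0
13 [-0.1, 3.7, -1.6] arc -75.0
14 [-0.1, 3.6, -1.6] arc -79.0
15 [-0.1, 3.6, -1.7] arc -83.0
16 [-0.1, 3.6, -1.8] arc -87.0
17 [-0.1, 3.5, -1.9] arc -91.0
18 [-0.1, 3.5, -2.0] arc -95.0
19 [-0.1, 3.4, -2.0] arc -99.0
20 [-0.1, 3.4, -2.1] arc -103.0
21 [-0.0, 0.0, -0.0] arc -103
22 [0.0, 0.0, 0.0] arc -103
23 [0.0, 0.0, 0.0] arc -103
```

>>> {"api": "send_rows", "payload": {
  "plan": [
    {"jaw":0,"linear":[0,4.0,-0.4],"rot":[0,0,0]},
    {"jaw":0,"linear":[0,4.0,-0.5],"rot":[0,0,0]},
    {"jaw":0,"linear":[0,4.0,-0.6],"rot":[0,0,0]},
    {"jaw":0,"linear":[0,3.9,-0.7],"rot":[0,0,0]},
    {"jaw":0,"linear":[0,3.9,-0.8],"rot":[0,0,0]},
    {"jaw":0,"linear":[-0.1,3.9,-0.9],"rot":[0,0,0]},
    {"jaw":0,"linear":[-0.1,3.9,-1.0],"rot":[0,0,0]},
    {"jaw":0,"linear":[-0.1,3.9,-1.1],"rot":[0,0,0]}
  ]
}}

```text
time_s: 9.28
eef_pos: [575.6, -91.2, 71.3]
ee_rot: [2.192, 0.064, -2.192]
force: [-1.2, 2.2, 2.3]
finger_gap: -0.1
```

```bash
python3 plan.py | head -16; python3 wr.py d
```

```text
t 9.28 arc -51.1 radial -0.1 dip 5.71 angle 0.058 F [-1.2  2.2  2.3] T [ 0.436  0.129 -0.01 ] Mx [-0. -0. -1.]
0 [-0.1, 3.8, -1.1] arc -55.1
1 [-0.1, 3.8, -1.2] arc -59.1
2 [-0.1, 3.8, -1.3] arc -63.1
3 [-0.1, 3.7, -1.4] arc -67.1
4 [-0.1, 3.7, -1.5] arc -71.1
5 [-0.1, 3.7, -1.6] arc -75.1
6 [-0.1, 3.6, -1.6] arc -79.1
7 [-0.1, 3.6, -1.7] arc -83.1
8 [-0.1, 3.6, -1.8] arc -87.1
9 [-0.1, 3.5, -1.9] arc -91.1
10 [-0.1, 3.5, -2.0] arc -95.1
11 [-0.1, 3.4, -2.0] arc -99.1
12 [-0.1, 3.3, -2.0] arc -103
13 [0.0, 0.0, 0.0] arc -103
14 [0.0, 0.0, 0.0] arc -103
[[305.6, 0.0, 254.9], [0.0, 305.6, 189.9], [0.0, 0.0, 1.0]] campos [650.8 -87.6 189.1]
```

View pics/w_d.png

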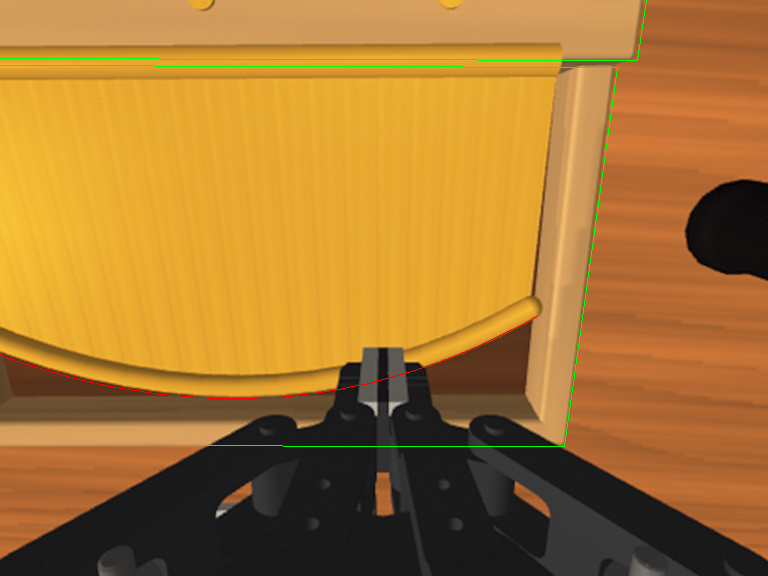

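Allowing for the dip (the red arc is drawn at the rest height), the bead and tips still line up, with the tips on the bead at about (385,375). Continuing to the reed-cap end.

>>> {"api": "send_rows", "payload": {
  "plan": [
    {"jaw":0,"linear":[-0.1,3.8,-1.1],"rot":[0,0,0]},
    {"jaw":0,"linear":[-0.1,3.8,-1.2],"rot":[0,0,0]},
    {"jaw":0,"linear":[-0.1,3.8,-1.3],"rot":[0,0,0]},
    {"jaw":0,"linear":[-0.1,3.7,-1.4],"rot":[0,0,0]},
    {"jaw":0,"linear":[-0.1,3.7,-1.5],"rot":[0,0,0]},
    {"jaw":0,"linear":[-0.1,3.7,-1.6],"rot":[0,0,0]},
    {"jaw":0,"linear":[-0.1,3.6,-1.7],"rot":[0,0,0]}
  ]
}}

```text
time_s: 9.92
eef_pos: [587.0, -116.7, 72.0]
ee_rot: [2.192, 0.064, -2.192]
force: [-1.3, 1.6, 3.0]
finger_gap: -0.2
```

```bash
python3 plan.py | head -9
```

```text
t 9.92 arc -79.1 radial -0.2 dip 4.97 angle 0.056 F [-1.3  1.6  3. ] T [ 0.385  0.155 -0.009] Mx [-0. -0. -1.]
0 [-0.1, 3.6, -1.7] arc -83.1
1 [-0.1, 3.6, -1.8] arc -87.1
2 [-0.1, 3.5, -1.9] arc -91.1
3 [-0.1, 3.5, -1.9] arc -95.1
4 [-0.1, 3.5, -2.0] arc -99.1
5 [-0.1, 3.3, -2.0] arc -103
6 [0.0, 0.0, 0.0] arc -103
7 [0.0, 0.0, 0.0] arc -103
```

>>> {"api": "send_rows", "payload": {
  "plan": [
    {"jaw":0,"linear":[-0.1,3.6,-1.7],"rot":[0,0,0]},
    {"jaw":0,"linear":[-0.1,3.6,-1.8],"rot":[0,0,0]},
    {"jaw":0,"linear":[-0.1,3.5,-1.9],"rot":[0,0,0]},
    {"jaw":0,"linear":[-0.1,3.5,-1.9],"rot":[0,0,0]},
    {"jaw":0,"linear":[-0.1,3.5,-2.0],"rot":[0,0,0]},
    {"jaw":0,"linear":[0,3.2,-1.9],"rot":[0,0,0]},
    {"jaw":0,"linear":[0,0,0],"rot":[0,0,0]}
  ]
}}

```text
time_s: 10.5
eef_pos: [599.9, -137.6, 72.6]
ee_rot: [2.193, 0.062, -2.191]
force: [-0.2, 0.1, 3.0]
finger_gap: -0.1
```

```bash
python3 plan.py | head -2
```

```text
t 10.5 arc -103.7 radial -0.0 dip 4.4 angle 0.058 F [-0.2  0.1  3. ] T [0.009 0.007 0.024] Mx [ 0.001 -0.001 -1.   ]
0 [0.0, -0.6, 0.4] arc -103
```

>>> {"api": "send_rows", "payload": {
  "plan": [
    {"jaw":0,"linear":[-2,0,0],"rot":[0,0,0]},
    {"jaw":0,"linear":[-4,0,0],"rot":[0,0,0]},
    {"jaw":0,"linear":[-10,0,0],"rot":[0,0,0]},
    {"jaw":0,"linear":[-25,0,0],"rot":[0,0,0]},
    {"jaw":0,"linear":[-35,0,0],"rot":[0,0,0]},
    {"jaw":0,"linear":[-40,0,0],"rot":[0,0,0]},
    {"jaw":0,"linear":[-30,0,0],"rot":[0,0,0]},
    {"jaw":0,"linear":[0,0,0],"rot":[0,0,0]}
  ]
}}

```text
time_s: 11.17
eef_pos: [603.2, -136.6, 226.5]
ee_rot: [2.202, 0.06, -2.178]
force: [1.8, 0.8, -0.6]
finger_gap: 0.1
```

>>> {"api": "send_rows", "payload": {
  "plan": [
    {"jaw":0,"linear":[0,0,0],"rot":[0,0,0]},
    {"jaw":0,"linear":[0,0,0],"rot":[0,0,0]},
    {"jaw":0,"linear":[0,0,0],"rot":[0,0,0]}
  ]
}}

```text
time_s: 11.42
eef_pos: [598.1, -136.6, 217.3]
ee_rot: [2.189, 0.064, -2.195]
force: [-1.1, -0.4, -0.1]
finger_gap: -0.0
```

```bash
python3 st.py; python3 wr.py e
python3 - <<'E'
from workcell import manip
import cv2
p=manip.read_camera("top"); cv2.imwrite("pics/top_end.png",cv2.resize(p["image"][:,:,::-1],(800,600)))
E
```

```text
t 11.42 pos [ 598.1 -136.6  217.3] F [-1.07 -0.44 -0.13] T [ 0.017 -0.003 -0.008] gap -0.0 q [ 0.63  0.51 -0.61  1.68  0.33  1.06 -1.59]
[[-0.003, 0.058, -0.998], [0.0, -0.998, -0.058], [-1.0, -0.0, 0.003]]
[[305.6, 0.0, 254.9], [0.0, 305.6, 189.9], [0.0, 0.0, 1.0]] campos [ 673.5 -133.   334.8]
```

View pics/w_e.png

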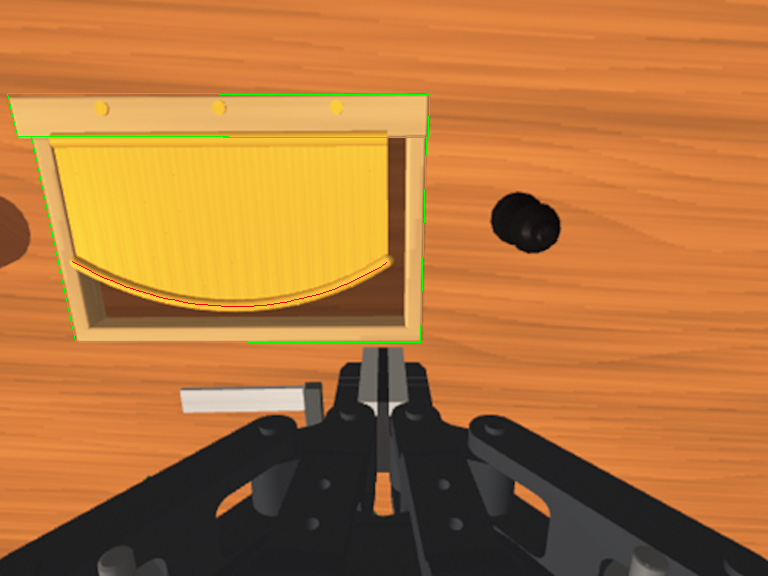

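View pics/top_end.png

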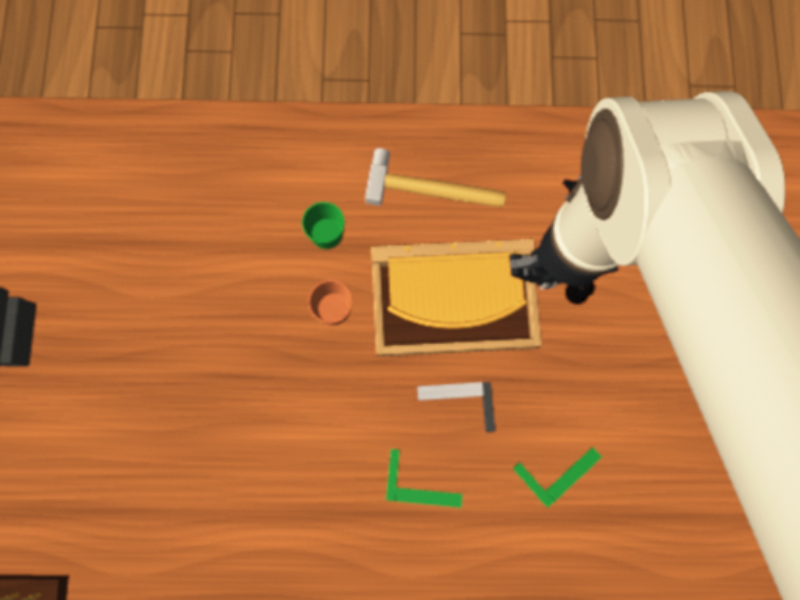

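The flap is back at its rest height: the rest-height arc lies on the bead from (75,262) to (388,262). The cup, hammer, square and reed cap are where they were, and the gripper is clear. Handing in.

```bash
python3 -c "
from workcell import manip
print(manip.finish_job())"
```

```text
the job is handed in; nothing more can be done
None
```

I ran the shut, downward-pointing fingertips once along the whole rolled edge, from the copper-cup end to the reed-cap end, and handed the job in at about 11.5 s of the 48 s allowed.

- **Coverage:** The tips touched down about 4 mm in from the cup-side end and finished about 2 mm in from the reed-cap end. They stayed within about 0.2 mm of my fitted edge line, apart from a 1.3 mm offset at touchdown that closed over the first few millimetres.
- **Touch:** The readings between moves showed 2.3–3.2 N of upward force and a dip of 3.6 mm at touchdown, then 4.4–6.1 mm. That is a flap angle of 0.046–0.061 rad, against the stop at 0.17. The dip is worked out from the arm's measured height, so I did not see it directly.
- **After lifting:** The wrist picture showed the bead back on its rest line, and the force was back to noise. The top picture showed the cup, hammer and square unmoved. The reed cap was partly hidden behind the arm there, but it stood upright in its place in the wrist view.
- **Disagreements:** The scene and top cameras differed by about 0.01 rad and 1 mm on the surround's pose. I used the joint fit, and the wrist view agreed with it to about 1–2 mm. No check failed.

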